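# Shoot the bolt on the stock case

### The job

Bolt the lid of the wooden jar case shut: lift the red-knobbed handle out of the notch it lies in, slide the bolt across towards the keeper on the end rail, and lower the handle all the way down into the far notch, then let go. Do it gently, without forcing the handle against the metalwork or ramming its end stop, and leave the jars and the tape roll where they are.

Things in the scene. Friction and masses are not known exactly. Their poses are not given: they have to be found in the camera images.
- stock_case: Wooden jar case with a closed, partly clear lid, fixed to the table: 280 mm (its x) by 340 mm (its y), lid top 110 mm above its origin, the centre of its underside on the table. Its -x side, where the bolt handle lies, faces the robot; only its yaw varies (within 0.45 rad). Two steel strap blocks, 36 mm above the lid, carry the bolt at case y = -130 and +64 mm.
- bolt_axis (a point): Fixed point on the case: the axis of the bolt rod where the handle stands when the bolt is fully withdrawn (case x = -40, y = -85 mm, 26 mm above the lid). Axes as the case's; the rod (16 mm thick) lies along y and slides to +y into the keeper, a steel arch 46 mm above the lid at case y = +133 mm.
- knob (a point): Centre of the red ball knob, 22 mm diameter, at the end of the handle: a 10 mm steel bar square to the rod, knob centre 72 mm from the rod's axis. Handle down, it points level to the case's -x, knob 26 mm above the lid, free on both sides; lifting swings it up about the rod. Pinched from above across the case's y, it turns between the fingers as the handle swings.
- guide: Fixed steel guide 22 to 36 mm in front of the rod's axis, tops 32 mm above the lid; origin at its foot, abreast of the handle's start. It forms the first notch (22 mm wide along y) and the land beyond, which the brass far catch continues at the same height to the far notch. A bar resting on the land stands at 0.5 rad; above 0.55 it slides freely. By leverage the land bears 3 times the push on the knob.
- catch_range (a point): Fixed point on the lid, not the catch: where the far notch would be at the middle of its adjustment (74 mm of bolt travel). The brass far catch was clamped by hand, so the middle of its notch lies somewhere from 56 to 92 mm of travel: see or feel where. The notch is 15 mm wide (2.5 mm play each way for the bar), between the land and a far ledge of the same height.
- buffer (a joint): Press-in of the black sprung buffer over the far notch's far side, in m: 0 free, 0.008 fully pressed, 1 N per mm. It meets the raised bar, and a 66 mm tall brass stop behind it stops the handle at any lift. A bar just touching it is over the notch, 1 mm past the middle; pressed in over 1.5 mm the bar is over the far ledge and must be eased back to go down. All this moves with the hand-set catch.
- bolt (a joint): Travel of the bolt in m: 0 fully withdrawn (as at the start, within 4 mm), growing along the case's +y. It slides stiffly (about 2.5 N) and stays where it is left.
- handle (a joint): Lift of the handle in rad: 0 lying down in a notch, growing upward, stop at 1.0. When let go it falls under its own weight (its bar and knob weigh less than 0.1 kg).
- jar_gold_mid (a point): Bystander: centre (half-way up) of a cream jar with a gold cap, 60 mm diameter, 85 mm tall, loose on the table beside the case.
- jar_amber_mid (a point): Bystander: centre (half-way up) of an amber glass jar with a copper cap, 60 mm diameter, 85 mm tall, loose on the table beside the case.
- tape_roll_mid (a point): Bystander: centre of a tan-brown tape roll, 76 mm diameter, 24 mm tall, lying on the lid's window, behind the bolt as seen from the robot.

How it is judged:
On the way, in this order (a step that is already met when the one before it is completed fails the run):
1. the handle is lifted out of the first notch before the bolt is slid (value of joint handle above 0.4 rad and value of joint bolt below 0.02 m), for 0.1 s.
2. the bolt is slid across with the handle up (value of joint handle above 0.35 rad and value of joint bolt above 0.04 m), for 0.1 s.
At the end, for the whole second after the job is handed in: The handle lies down in the far notch (lift below 0.12 rad) with the bolt shot more than 46 mm, both at rest; the jars and the tape roll are within 15 mm of where they were (value of joint bolt above 0.046 m and value of joint handle below 0.12 rad and velocity of joint bolt below 0.01 m/s and velocity of joint handle below 0.1 rad/s and distance of each of jar_gold_mid, jar_amber_mid, tape_roll_mid from where it was at the start of the episode below 0.015 m); the robot touches nothing.
It fails at once if the handle is forced against the catch, its buffer or its stop with more than 30 N (contact force between handle and catch above 30 N).
It fails at once if the handle is forced against the fixed guide with more than 30 N (contact force between handle and guide above 30 N).
It fails at once if a bystander is shifted or tipped (distance of any of jar_gold_mid, jar_amber_mid, tape_roll_mid from where it was at the start of the episode above 0.02 m).
It also fails if it takes over 51 s, if anything falls off the work surface, if the arm or the gripper's body presses on something with over 40 N, if the wrist force passes 120 N, or if a joint passes its speed limit or range.

### The arm

A 6-joint arm with a two-finger parallel gripper is mounted at the origin on the work surface. World frame = base frame: x ahead of the robot, y to its left, z up, the work surface at z = 0. Lengths are in m, angles in rad, forces in N, time in s.
With the tool pointing down it reaches from about 0.35 to 0.775 m from the base axis. Payload 7.3 kg.
Tool frame: the origin (TCP) lies midway between the tips of the shut fingers; the grasp point (between the pads) lies 19 mm behind it; z points along the fingers, y is the direction in which the jaws open and shut (so a half turn about z gives the same grasp; the last joint's range is limited). The gripper opens to 92 mm and grips with 3 to 60 N. Pads are 19 mm wide; open, the fingers measure 130 mm over their backs; the gripper's body (75 mm by 190 mm) begins 47 mm behind the grasp point.
Start: joints at [-1.477, 0.342, 1.524, -0, 1.275, -0.146], TCP at [0.125, -0.51, 0.227] pointing down, gripper open.
Joint ranges: [-2.53, 2.53], [-0.77, 2.02], [0.04, 2.7], [-1, 4.14], [0.28, 2.66], [-3.11, 3.11]. Speed limits (rad/s): [2.57, 2.57, 3.14, 3.14, 3.14, 3.14].

### API

Orientations are given as [roll, pitch, yaw] about the fixed x, y, z axes, in that order (R = Rz(yaw) Ry(pitch) Rx(roll)).
In Python, from cell import robot gives the robot as it stands.
- The arm moves only by the shell command python3 -m crank 'ROWS' [FORCE]. ROWS is a JSON object of lists of equal length, an entry for each row: "claw": the opening, from 0 (shut) to 1 (fully open); "delta_pos": the shift along the tool's x, y, z in units of 25 mm (1.0 is 25 mm), a list of three; "roll": the turn about the tool's z in units of 6 degrees (1.0 is 6 degrees). In form: {"claw": [claw, ...], "delta_pos": [[dx, dy, dz], ...], "roll": [roll, ...]}. A call has exactly 8 rows; each row is the pose to reach, as a shift and turn from the pose commanded when the call began, along the tool's axes at that moment; what a row does not reach only later rows make up. A row lasts 1/12 s, in which the tool goes at most 41.7 mm and 7.16 degrees, less where a joint would pass 70% of its speed; a pose out of reach is approached as far as the arm can. A call with a gripper value outside its range is refused whole. The fingers move at their own pace and stop on an object; FORCE is the grip in N (left out, the last holds). Time passes only in rows, so rows that repeat a pose let the fingers close, or fill a call up. It gives the time, the measured TCP pose, the force and the opening at its end, in the units of the state.
- robot.observe(): the state, without advancing time (a new reading comes with each control period).
- robot.read_camera(name): name is "scene" or "top" or "wrist"; returns a dict with "color" (384x512x3 uint8, blue, green, red), "fx", "fy", "cx", "cy" (pixels), "k1" (the pictures are not rectified: a ray, as slopes to the right and down, at radius r is drawn at 1 + k1 r^2 times it, then the intrinsics apply), "rvec" (rotation vector, rad) and "tvec" (3), from world to camera coordinates, as OpenCV has them; the wrist camera has in their place "hand_eye" (4x4, takes a point from camera to tool coordinates, whose origin is the TCP and whose axes are the flange's). Camera axes: x right, y down, z forward; pixel columns grow to the right and rows downward; lengths in m; the calibration is good to about 2 mm. A picture is of the moment at which its call begins: read the wrist's pose just before it. There is no depth.
- robot.hand_in(): hands the job in, once; it reports no verdict.
The state is a dict: "time": time; "qpos": joint angles; "qvel": joint speeds; "joint_efforts": joint torques, N m; "tool_pos": TCP position; "tool_rot": TCP orientation; "contact_force": force on the tool from outside, world axes, zero at the start; "torque": the same for the moment, N m; "opening": finger opening in m.
Only numpy, scipy, OpenCV 4.12 (cv2) and the standard library are available. Lean on these libraries where they do the work, as an engineer would, in place of code of your own. Each camera call takes 0.05 s, during which the arm holds its last target.

## Working session

There is one attempt and no reset: what is moved stays moved. The work goes in short steps, Python scripts to look and compute and a shell command to move; the robot and the scene stay as the last step left them, time stands still between calls to the robot, and variables do not carry over. Pictures are saved under pics/ and viewed, and the job is handed in when it is done.

```bash
ls; mkdir -p pics
python3 - <<'E'
from cell import robot
import cv2
s=robot.observe();print(s)
for n in("scene","top"):
    c=robot.read_camera(n);cv2.imwrite(f"pics/{n}0.png",c["color"]);print({k:v for k,v in c.items() if k!="color"})
E
```

```text
pics
{'time': 0.0, 'qpos': array([-1.47702873e+00,  3.42707920e-01,  1.52501432e+00, -4.44994432e-05,
        1.27539942e+00, -1.45999336e-01]), 'qvel': array([ 8.24814234e-05, -9.73072886e-04, -2.38532107e-04, -1.56951348e-03,
       -4.97979740e-04,  8.84095801e-04]), 'joint_efforts': array([ 2.40490772e-03, -4.31228650e+01, -2.44224858e+01,  7.18606822e-02,
        5.59013046e-02, -1.27049298e-04]), 'tool_pos': array([ 0.12464502, -0.50956825,  0.22605359]), 'tool_rot': array([-3.14007372e+00, -1.80342271e-04,  2.39779781e-01]), 'contact_force': array([ 0.90740825, -1.26768683, -0.31622449]), 'torque': array([-0.03359067,  0.01128607, -0.00114854]), 'opening': 0.09178732888291126}
{'fx': 498.06814597125054, 'fy': 498.06814597125054, 'cx': 259.0091388683485, 'cy': 193.32619951266597, 'k1': -0.11423257222729975, 'rvec': array([ 0.65359656,  2.50577642, -1.34563809]), 'tvec': array([ 0.50723016, -0.0893461 ,  1.48569867])}
{'fx': 401.76961318912, 'fy': 401.76961318912, 'cx': 263.5333034312682, 'cy': 193.24211911521076, 'k1': 0.04129297258472192, 'rvec': array([ 2.16566906, -2.10314999,  0.21414061]), 'tvec': array([0.02051554, 0.59964823, 0.82168446])}
```

View pics/scene0.png

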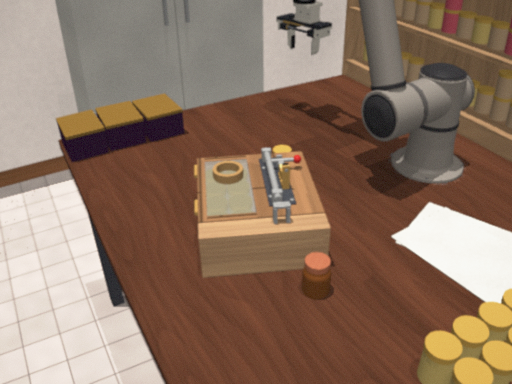

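View pics/top0.png

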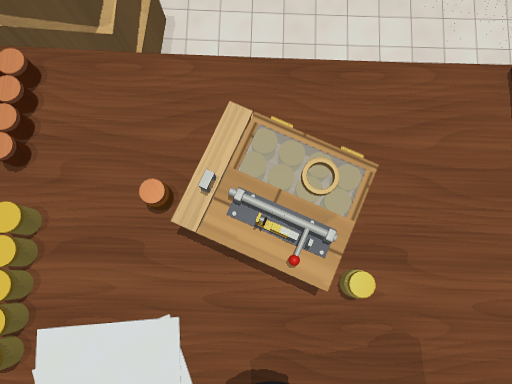

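```bash
cat > h.py <<'E'
import numpy as np,cv2
from cell import robot
from scipy.spatial.transform import Rotation as Ro
def cam(n):
    s=robot.observe();c=robot.read_camera(n)
    if n=="wrist":
        T=np.eye(4);T[:3,:3]=Ro.from_euler('xyz',s['tool_rot']).as_matrix();T[:3,3]=s['tool_pos']
        M=T@np.array(c['hand_eye']);c['R']=M[:3,:3].T;c['t']=-M[:3,:3].T@M[:3,3]
    else:
        c['R']=cv2.Rodrigues(c['rvec'])[0];c['t']=np.array(c['tvec'])
    c['K']=np.array([[c['fx'],0,c['cx']],[0,c['fy'],c['cy']],[0,0,1]]);c['d']=np.array([c['k1'],0,0,0,0.])
    return c
def ray(c,uv):
    p=cv2.undistortPoints(np.array([[uv]],float),c['K'],c['d'])[0,0]
    return -c['R'].T@c['t'],c['R'].T@np.array([p[0],p[1],1])
def onz(c,uv,z):
    o,d=ray(c,uv);return o+d*(z-o[2])/d[2]
def proj(c,P):
    return cv2.projectPoints(np.array(P,float).reshape(-1,3),cv2.Rodrigues(c['R'])[0],c['t'],c['K'],c['d'])[0].reshape(-1,2)
def red(c):
    h=cv2.cvtColor(c['color'],cv2.COLOR_BGR2HSV);m=((h[...,0]<6)|(h[...,0]>174))&(h[...,1]>190)&(h[...,2]>110)
    n,l,st,ce=cv2.connectedComponentsWithStats(m.astype(np.uint8));return [(st[i,4],ce[i].round(1).tolist()) for i in range(1,n) if st[i,4]>15]
E
python3 - <<'E'
from h import *
a=cam('top');b=cam('scene')
print(red(a),red(b))
for c,r in((a,(90,310,160,390)),):
    cv2.imwrite('pics/topz.png',cv2.resize(c['color'][90:300,165:385],None,fx=3.5/1.3,fy=3.5/1.3,interpolation=cv2.INTER_CUBIC))
cv2.imwrite('pics/scz.png',cv2.resize(b['color'][130:280,180:350],None,fx=4,fy=4,interpolation=cv2.INTER_CUBIC))
for uv in [(231,102),(378,165),(329,291),(174,222)]:print(onz(a,uv,.11))
E
```

```text
[(np.int32(86), [293.7, 260.0])] [(np.int32(23), [297.1, 158.8])]
[0.78285299 0.11325069 0.11      ]
[ 0.65540086 -0.19643797  0.11      ]
[ 0.39859699 -0.09411421  0.11      ]
[0.52453392 0.21628878 0.11      ]
```

```bash
ls pics
```

```text
scene0.png
scz.png
top0.png
topz.png
```

View pics/topz.png

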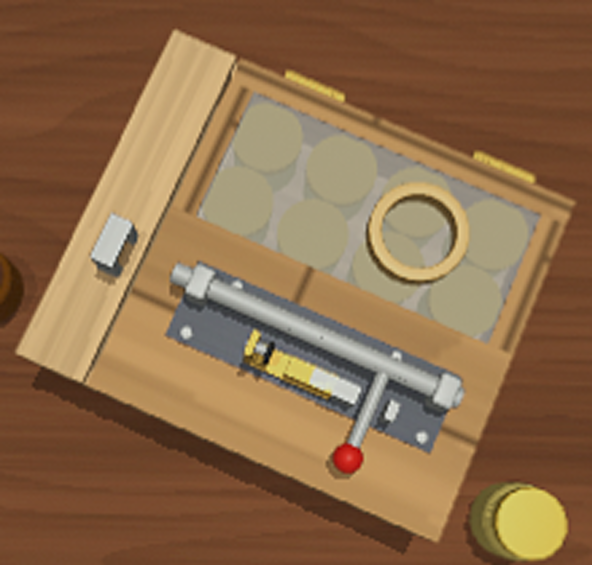

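View pics/scz.png

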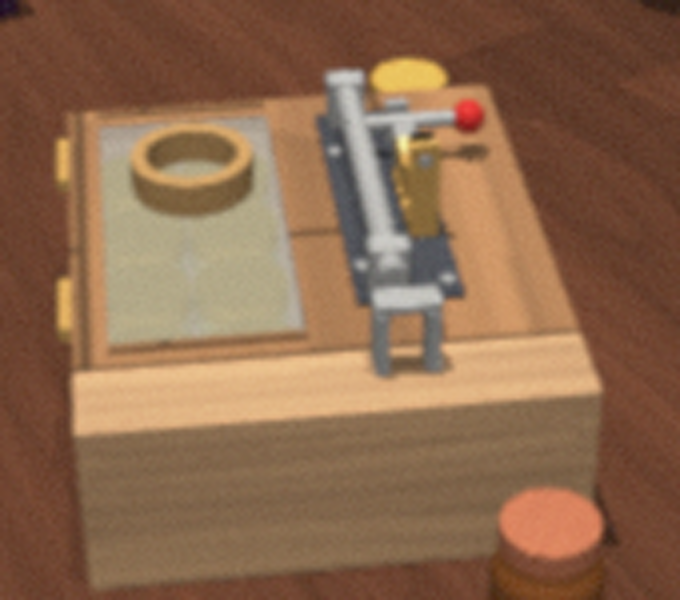

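Run:
```python
from h import *
a=cam('top');b=cam('scene')
ka=onz(a,(293.7,260.),.136);kb=onz(b,(297.1,158.8),.136);print(ka,kb)
P=np.array([[.78285,.11325],[.6554,-.19644],[.3986,-.0941],[.52453,.21629]]);
print(P.mean(0),[np.linalg.norm(P[i]-P[(i+1)%4]) for i in range(4)])
f=lambda v:np.arctan2(v[1],v[0])
print([f(P[0]-P[3]),f(P[1]-P[2]),f(P[0]-P[1])-np.pi/2,f(P[3]-P[2])-np.pi/2])
```

```text
[ 0.45561224 -0.02195007  0.136     ] [ 0.45564334 -0.02214605  0.136     ]
[0.590345 0.00975 ] [np.float64(0.33489012914685923), np.float64(0.27644116118986334), np.float64(0.33496315767558676), np.float64(0.2781123226324213)]
[np.float64(-0.37954489030860133), np.float64(-0.37923007933961295), np.float64(-0.3904153881862018), np.float64(-0.385423706824084)]
```

```bash
python3 -m crank '{"claw":[1,1,1,1,1,1,1,1],"delta_pos":[[0.7,-0.6,0],[1.8,-1.6,0],[2.9,-2.6,0],[4.0,-3.6,0],[5.2,-4.7,0],[6.4,-5.8,0],[7.6,-6.9,0],[8.75,-7.9,0]],"roll":[0.7,1.5,2.3,3.1,3.9,4.7,5.4,5.96]}' 10
python3 - <<'E'
from h import *
s=robot.observe();R=Ro.from_euler('xyz',s['tool_rot']).as_matrix()
print(s['tool_rot'],s['qpos'],R.T@(np.array([.4556,-.022,.23])-s['tool_pos'])/.025)
E
```

```text
time: 0.97
tool_pos: [0.2908, -0.2642, 0.2269]
tool_rot: [3.141, -0.0, -0.388]
contact_force: [1.0, -0.5, -0.4]
opening: 0.0921
[ 3.14149903e+00 -4.38113298e-04 -3.88452851e-01] [-9.33208004e-01  9.65623663e-02  1.84770539e+00  1.57869652e-04
  1.19690169e+00  1.02598356e+00] [  2.43018904 -11.46158972  -0.12523508]
```

```bash
python3 -m crank '{"claw":[1,1,1,1,1,1,1,1],"delta_pos":[[0.3,-1.4,-0.2],[0.6,-2.9,-0.5],[0.9,-4.4,-0.8],[1.2,-5.9,-1.0],[1.5,-7.4,-1.2],[1.8,-8.9,-1.2],[2.1,-10.3,-1.2],[2.43,-11.46,-1.2]],"roll":[0,0,0,0,0,0,0,0]}' 10
python3 - <<'E'
from h import *
a=cam('wrist');print(red(a));cv2.imwrite('pics/w1.png',cv2.resize(a['color'],None,fx=1.5,fy=1.5))
print(robot.observe()['tool_pos'],a['t'],a['R'])
E
```

```text
time: 1.63
tool_pos: [0.4548, -0.0209, 0.2569]
tool_rot: [-3.141, -0.001, -0.383]
contact_force: [0.4, -0.5, 0.4]
opening: 0.092
[(np.int32(249), [252.3, 182.3])]
[ 0.4573105  -0.0180898   0.25677565] [0.15044034 0.367875   0.54163225] [[-3.73589060e-01 -9.27594240e-01 -3.74973477e-04]
 [-8.88968640e-01  3.57917084e-01  2.85709849e-01]
 [-2.64888600e-01  1.07071413e-01 -9.58316097e-01]]
```

View pics/w1.png

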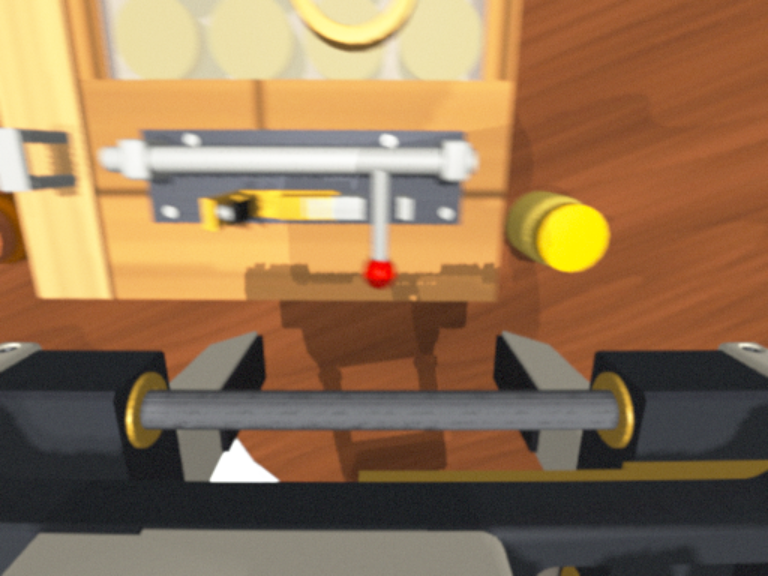

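Run:
```python
from h import *
a=cam('wrist');s=robot.observe()
cv2.imwrite('pics/w1z.png',cv2.resize(a['color'][95:200,125:275],None,fx=5,fy=5,interpolation=cv2.INTER_CUBIC))
k=onz(a,(252.3,182.3),.136);print(k)
R=Ro.from_euler('xyz',s['tool_rot']).as_matrix();print(s['tool_pos'],(R.T@(k-s['tool_pos']))/.025)
```

```text
[ 0.45942443 -0.01839271  0.136     ]
[ 0.45580489 -0.02019317  0.25655174] [ 0.10517149 -0.11484161  4.82226632]
```

View pics/w1z.png

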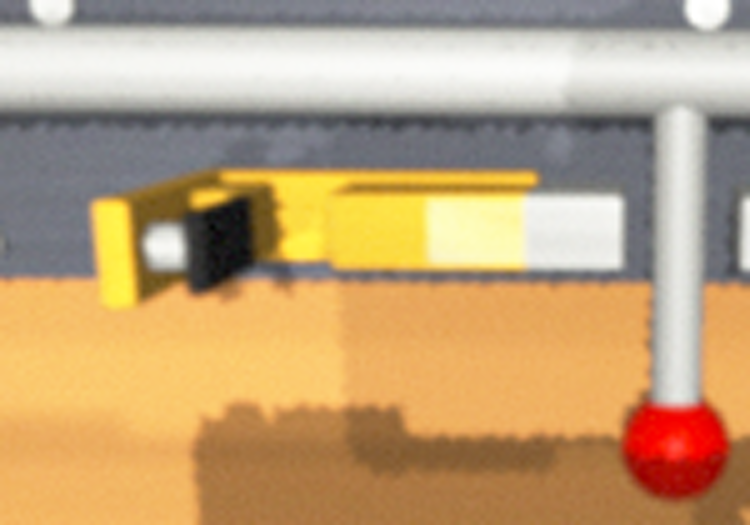

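Run:
```python
from h import *
a=cam('wrist')
ya=-.3845;Y=np.array([-np.sin(ya),np.cos(ya),0]);X=np.array([np.cos(ya),np.sin(ya),0])
f=lambda zx,zy,z:onz(a,(125+zx/5-.4,95+zy/5-.4),z)
for n,p in dict(bar=(681,230,.136),barL=(656,230,.136),barR=(706,230,.136),knob=(676,447,.136),land1=(625,230,.142),rearland=(738,220,.142),brass=(525,230,.142),edge=(330,230,.142),buf32=(250,230,.142),buf45=(250,215,.155),stop=(133,240,.176)).items():
    q=f(*p);print(n,(q@X).round(4),(q@Y).round(4))
```

```text
bar 0.4733 0.1446
barL 0.4733 0.1494
barR 0.4733 0.1399
knob 0.4304 0.1451
land1 0.474 0.1552
rearland 0.4759 0.1342
brass 0.4739 0.1738
edge 0.4737 0.2102
buf32 0.4737 0.2252
buf45 0.478 0.2215
stop 0.4763 0.2354
```

```bash
python3 -m crank '{"claw":[0.8,0.7,0.6,0.6,0.6,0.6,0.6,0.6],"delta_pos":[[0.06,-0.02,0.6],[0.06,-0.02,1.3],[0.06,-0.02,2.0],[0.06,-0.02,2.6],[0.06,-0.02,3.1],[0.06,-0.02,3.4],[0.06,-0.02,3.46],[0.06,-0.02,3.46]],"roll":[0,0,0,0,0,0,0,0]}' 10
python3 - <<'E'
from h import *
a=cam('wrist');print(red(a));cv2.imwrite('pics/w2.png',cv2.resize(a['color'],None,fx=1.5,fy=1.5))
s=robot.observe();R=Ro.from_euler('xyz',s['tool_rot']).as_matrix()
for uv in [r[1] for r in red(a)][:2]:
    k=onz(a,uv,.136);print(k,s['tool_pos'],R.T@(k-s['tool_pos'])/.025)
E
```

```text
time: 2.45
tool_pos: [0.4553, -0.024, 0.1702]
tool_rot: [3.141, 0.0, -0.385]
contact_force: [-0.5, -0.8, -0.7]
opening: 0.0555
[(np.int32(624), [252.5, 217.8])]
[ 0.45475331 -0.0239285   0.136     ] [ 0.45575024 -0.02394098  0.1706876 ] [-0.03803713  0.01444018  1.38748044]
```

View pics/w2.png

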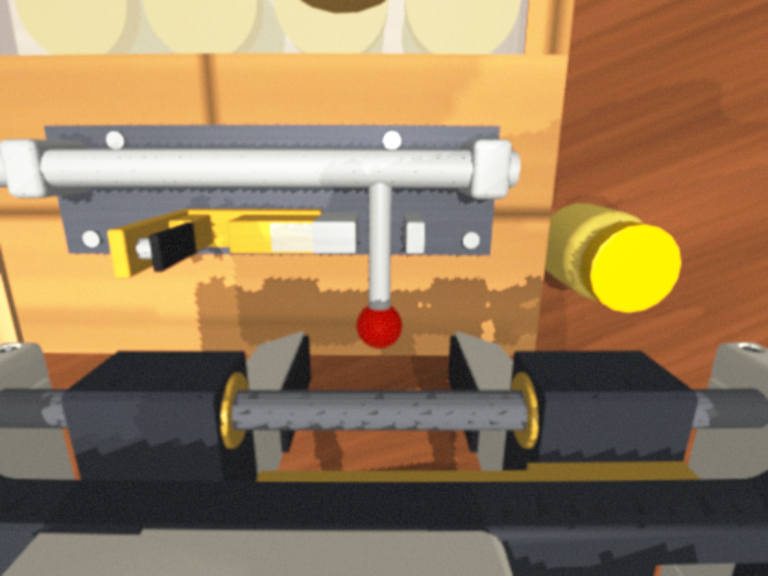

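```bash
python3 - <<'E'
from h import *
a=cam('wrist')
ya=-.3845;Y=np.array([-np.sin(ya),np.cos(ya),0])
for n,p in dict(bar=(380,235,.136),land1=(356,235,.142),rear=(406,235,.142),edge=(230,235,.142)).items():
    print(n,onz(a,((p[0]+.5)/1.5-.5,(p[1]+.5)/1.5-.5),p[2])@Y)
E
python3 -m crank '{"claw":[0.6,0.6,0.6,0.6,0.6,0.6,0.6,0.6],"delta_pos":[[-0.04,0.01,0.3],[-0.04,0.01,0.7],[-0.04,0.01,1.1],[-0.04,0.01,1.5],[-0.04,0.01,1.8],[-0.04,0.01,2.0],[-0.04,0.01,2.07],[-0.04,0.01,2.07]],"roll":[0,0,0,0,0,0,0,0]}' 15
```

```text
bar 0.14817345088997427
land1 0.1585298664164584
rear 0.13697716114242597
edge 0.21300469921544876
time: 3.22
tool_pos: [0.4545, -0.0233, 0.1182]
tool_rot: [3.141, 0.0, -0.384]
contact_force: [0.2, 0.0, 0.4]
opening: 0.0548
```

```bash
python3 -m crank '{"claw":[0.5,0.4,0.3,0.2,0.2,0.2,0.2,0.2],"delta_pos":[[0,0,0],[0,0,0],[0,0,0],[0,0,0],[0,0,0],[0,0,0],[0,0,0],[0,0,0]],"roll":[0,0,0,0,0,0,0,0]}' 15
python3 - <<'E'
from h import *
a=cam('wrist');print(red(a));cv2.imwrite('pics/w3.png',cv2.resize(a['color'],None,fx=1.5,fy=1.5))
E
```

```text
time: 3.88
tool_pos: [0.4547, -0.0234, 0.1186]
tool_rot: [3.141, -0.0, -0.384]
contact_force: [0.2, 0.2, 1.8]
opening: 0.0209
[(np.int32(793), [252.6, 248.9])]
```

View pics/w3.png

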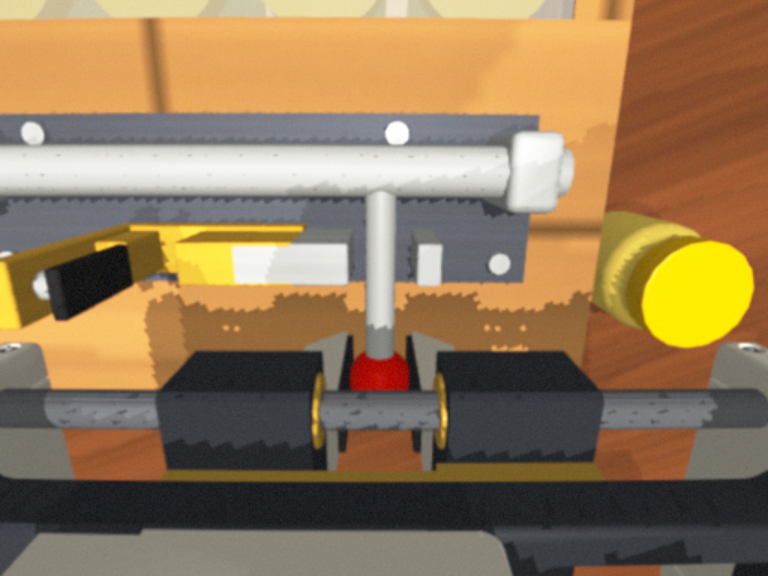

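```bash
python3 -m crank '{"claw":[0.1,0.1,0.1,0.1,0.1,0.1,0.1,0.1],"delta_pos":[[0,0,-0.1],[0.01,0,-0.29],[0.06,0,-0.57],[0.13,0,-0.85],[0.23,0,-1.12],[0.35,0,-1.38],[0.50,0,-1.63],[0.59,0,-1.74]],"roll":[0,0,0,0,0,0,0,0]}' 15
python3 -m crank '{"claw":[0.1,0.1,0.1,0.1,0.1,0.1,0.1,0.1],"delta_pos":[[0,0,0],[0,0,0],[0,0,0],[0,0,0],[0,0,0],[0,0,0],[0,0,0],[0,0,0]],"roll":[0,0,0,0,0,0,0,0]}' 15
python3 - <<'E'
from h import *
a=cam('wrist');print(red(a));cv2.imwrite('pics/w4.png',cv2.resize(a['color'],None,fx=1.5,fy=1.5))
b=cam('scene');print(red(b));cv2.imwrite('pics/s4.png',cv2.resize(b['color'][100:280,180:350],None,fx=3,fy=3))
E
```

```text
time: 4.6
tool_pos: [0.4685, -0.0291, 0.163]
tool_rot: [3.141, -0.0, -0.384]
contact_force: [-2.4, -1.6, -0.1]
opening: 0.0206
time: 5.27
tool_pos: [0.4677, -0.0287, 0.1617]
tool_rot: [3.141, 0.001, -0.384]
contact_force: [-5.1, -0.9, 1.6]
opening: 0.0207
[(np.int32(918), [252.6, 247.2])]
[]
```

View pics/w4.png

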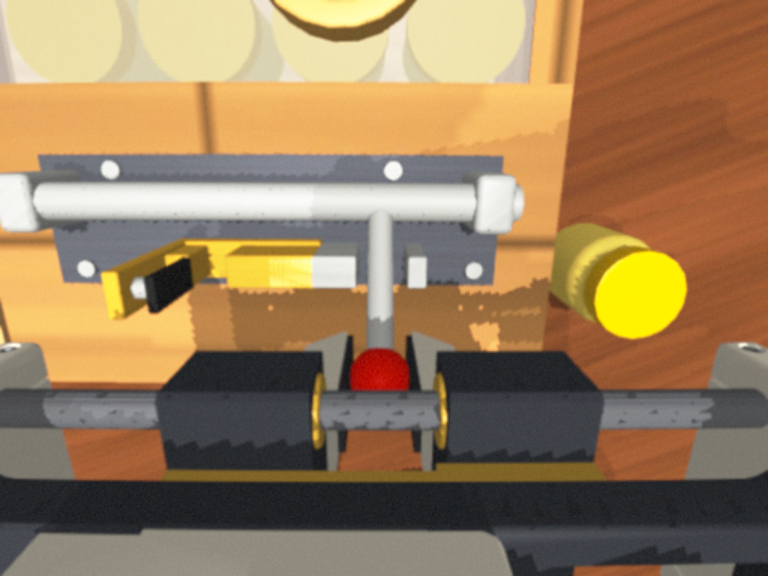

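View pics/s4.png

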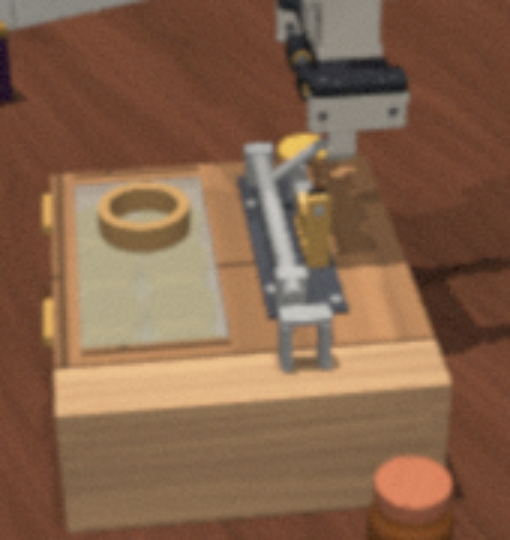

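```bash
python3 -m crank '{"claw":[0.1,0.1,0.1,0.1,0.1,0.1,0.1,0.1],"delta_pos":[[0,-0.15,0],[0,-0.45,0],[0,-0.8,0],[0,-1.15,0],[0,-1.5,0],[0,-1.85,0],[0,-2.1,0],[0,-2.2,0]],"roll":[0,0,0,0,0,0,0,0]}' 15
python3 -m crank '{"claw":[0.1,0.1,0.1,0.1,0.1,0.1,0.1,0.1],"delta_pos":[[0,-0.1,0],[0,-0.2,0],[0,-0.3,0],[0,-0.4,0],[0,-0.45,0],[0,-0.5,0],[0,-0.5,0],[0,-0.5,0]],"roll":[0,0,0,0,0,0,0,0]}' 15
python3 - <<'E'
from h import *
a=cam('wrist');print(red(a));cv2.imwrite('pics/w5.png',cv2.resize(a['color'],None,fx=1.5,fy=1.5))
E
```

```text
time: 6.03
tool_pos: [0.489, 0.023, 0.1618]
tool_rot: [-3.141, 0.0, -0.384]
contact_force: [-4.4, -0.8, 2.3]
opening: 0.0209
time: 6.7
tool_pos: [0.4937, 0.0339, 0.162]
tool_rot: [-3.141, -0.0, -0.384]
contact_force: [-4.1, 0.0, 1.8]
opening: 0.0208
[(np.int32(918), [252.6, 247.1])]
```

View pics/w5.png

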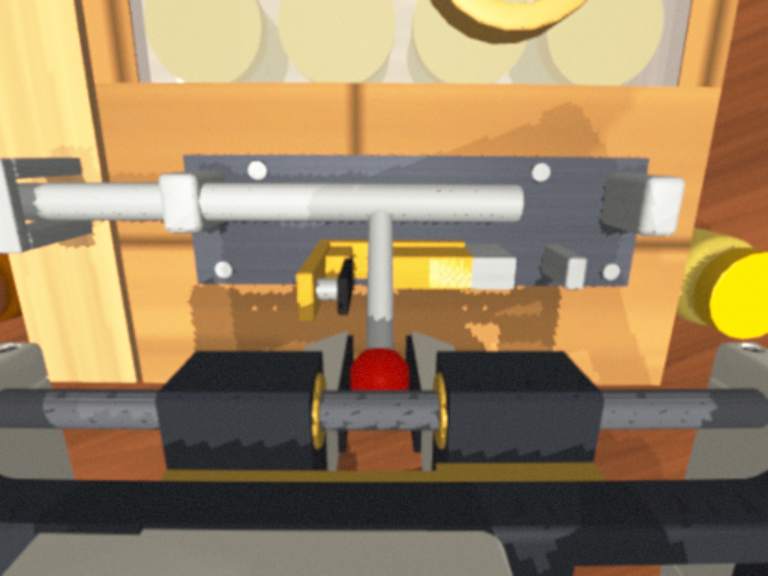

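```bash
python3 -m crank '{"claw":[0.1,0.1,0.1,0.1,0.1,0.1,0.1,0.1],"delta_pos":[[0,-0.04,0],[0,-0.08,0],[0,-0.12,0],[0,-0.16,0],[0,-0.2,0],[0,-0.22,0],[0,-0.22,0],[0,-0.22,0]],"roll":[0,0,0,0,0,0,0,0]}' 15
python3 - <<'E'
from h import *
a=cam('wrist');cv2.imwrite('pics/w6.png',cv2.resize(a['color'][140:250,180:330],None,fx=5,fy=5,interpolation=cv2.INTER_CUBIC))
for i in range(3): print(robot.observe()['tool_pos']); cam('top')
E
```

```text
time: 7.42
tool_pos: [0.4957, 0.039, 0.162]
tool_rot: [-3.141, -0.0, -0.384]
contact_force: [-4.3, -0.7, 2.0]
opening: 0.0204
[0.49571709 0.03894348 0.16195417]
[0.49568198 0.03895201 0.16195043]
[0.49571692 0.038955   0.16196393]
```

View pics/w6.png

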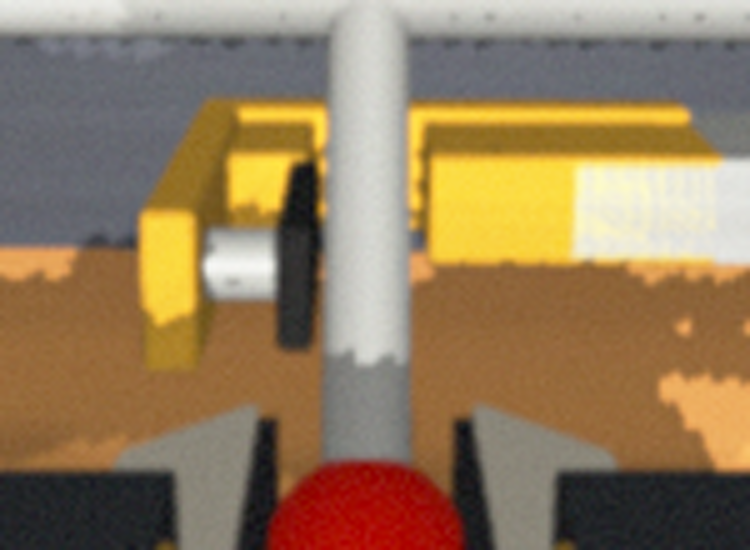

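```bash
python3 -m crank '{"claw":[0.1,0.1,0.1,0.1,0.1,0.1,0.1,0.1],"delta_pos":[[0,0,0],[0,0,0],[-0.08,0,0.12],[-0.16,0,0.24],[-0.24,0,0.36],[-0.29,0,0.45],[-0.33,0,0.55],[-0.36,0,0.62]],"roll":[0,0,0,0,0,0,0,0]}' 5
python3 - <<'E'
from h import *
a=cam('wrist');print(red(a));cv2.imwrite('pics/w7.png',cv2.resize(a['color'][120:250,180:330],None,fx=4,fy=4,interpolation=cv2.INTER_CUBIC))
E
```

```text
time: 8.28
tool_pos: [0.4876, 0.0422, 0.1461]
tool_rot: [-3.141, -0.001, -0.384]
contact_force: [0.5, 0.3, -1.3]
opening: 0.0214
[(np.int32(896), [252.6, 247.7])]
```

View pics/w7.png

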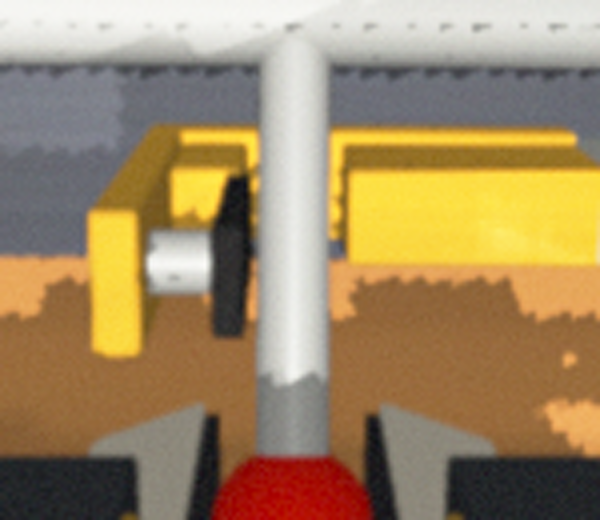

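Centred, no force (bar at column 294, land edge at 346, buffer face at about 250). Lower the rest of the way.

```bash
python3 -m crank '{"claw":[0.1,0.1,0.1,0.1,0.1,0.1,0.1,0.1],"delta_pos":[[-0.05,0,0.12],[-0.1,0,0.27],[-0.14,0,0.41],[-0.17,0,0.55],[-0.2,0,0.7],[-0.22,0,0.83],[-0.23,0,0.95],[-0.23,0,1.03]],"roll":[0,0,0,0,0,0,0,0]}' 5
python3 - <<'E'
from h import *
a=cam('wrist');print(red(a));cv2.imwrite('pics/w8.png',cv2.resize(a['color'][120:250,180:330],None,fx=4,fy=4,interpolation=cv2.INTER_CUBIC))
print(robot.observe()['contact_force'])
E
```

```text
time: 9.0
tool_pos: [0.4822, 0.0444, 0.1204]
tool_rot: [-3.141, -0.0, -0.384]
contact_force: [2.9, 1.6, -0.3]
opening: 0.0211
[(np.int32(848), [252.4, 248.4])]
[ 3.35397496  1.29545145 -1.05878339]
```

View pics/w8.png

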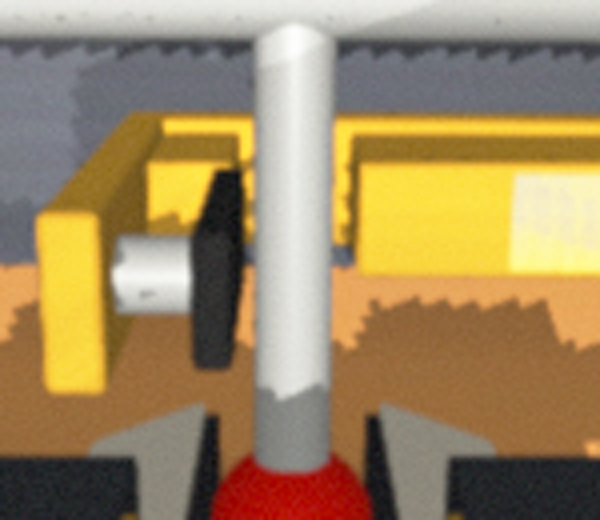

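```bash
python3 -m crank '{"claw":[0.25,0.3,0.35,0.4,0.45,0.5,0.5,0.5],"delta_pos":[[0,0,0],[0,0,0],[0,0,0],[0,0,0],[0,0,0],[0,0,0],[0,0,0],[0,0,0]],"roll":[0,0,0,0,0,0,0,0]}' 5
python3 -m crank '{"claw":[0.5,0.5,0.5,0.5,0.5,0.5,0.5,0.5],"delta_pos":[[0,0,-0.3],[0,0,-0.7],[0,0,-1.3],[0,0,-1.9],[-0.2,0,-2.6],[-0.4,0,-3.3],[-0.5,0,-4],[-0.5,0,-4]],"roll":[0,0,0,0,0,0,0,0]}' 5
python3 - <<'E'
from h import *
a=cam('wrist');print(red(a));cv2.imwrite('pics/w9.png',cv2.resize(a['color'],None,fx=1.5,fy=1.5))
ya=-.3845;Y=np.array([-np.sin(ya),np.cos(ya),0])
for z in (.136,.14):print(onz(a,red(a)[0][1],z),onz(a,red(a)[0][1],z)@Y)
b=cam('scene');print(red(b));cv2.imwrite('pics/s9.png',cv2.resize(b['color'][100:300,180:350],None,fx=3,fy=3))
if red(b):
    # triangulate
    o1,d1=ray(a,red(a)[0][1]);o2,d2=ray(b,red(b)[0][1])
    s=np.linalg.lstsq(np.c_[d1,-d2],o2-o1,rcond=None)[0];print(o1+d1*s[0],o2+d2*s[1])
E
```

```text
time: 9.72
tool_pos: [0.4819, 0.0443, 0.1207]
tool_rot: [3.141, 0.0, -0.384]
contact_force: [1.1, 0.6, -0.2]
opening: 0.0456
time: 10.38
tool_pos: [0.4717, 0.0492, 0.2245]
tool_rot: [-3.14, -0.006, -0.384]
contact_force: [0.7, 0.8, 0.1]
opening: 0.046
[(np.int32(407), [253.3, 181.1])]
[0.4828874  0.04396289 0.136     ] 0.22188197516797714
[0.48385909 0.04357192 0.14      ] 0.22188402743023825
[(np.int32(34), [302.6, 173.5])]
[0.48288586 0.04396352 0.13599363] [0.4823483  0.04421427 0.13614872]
```

View pics/w9.png

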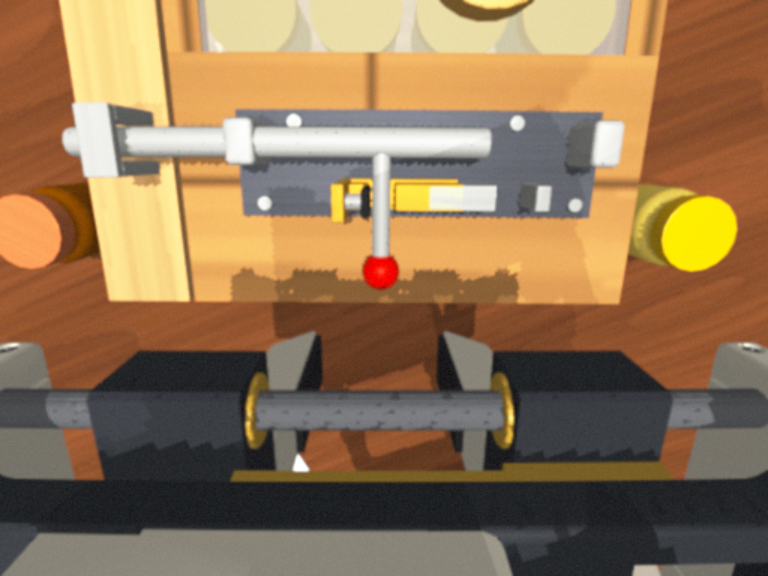

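View pics/s9.png

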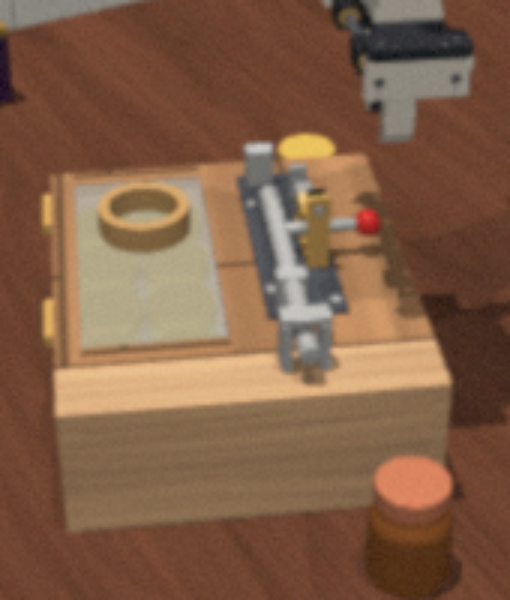

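The knob triangulates at z = 0.136, which is handle fully down. The bolt is through the keeper, and the jars and tape roll look unmoved. Handing in.

Run:
```python
from cell import robot
print(robot.hand_in())
```

```text
the job is handed in; nothing more can be done
None
```

The lid is bolted: I lifted the handle to about 0.65 rad and slid the bolt about 73 mm. I then lowered the handle into the far notch, let go, backed the gripper off clear and handed the job in.

- **Notch position:** two wrist pictures put the far notch 73.1 and 72.3 mm along from where the bar started. A close-up before lowering showed the bar within about 0.5 mm of the notch's middle, with about 1 mm to the buffer.
- **Handle down:** after release, the wrist and scene cameras together placed the knob at z = 0.136 m. That is the handle-down height, and the rod is visibly through the keeper.
- **Force:** the highest wrist reading printed was about 5 N, with the handle up. While lowering, readings were 1 to 4 N.
- **Bystanders:** the jars and tape roll look unmoved by eye; I did not measure their final positions.
- **Disagreement:** my first wrist-camera fix on the knob was about 5 mm off the top and scene cameras. A closer look settled it before I gripped.
- **Verdict:** `hand_in()` gives no verdict, so whether the run was judged a success is not known here.

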